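# Seat the proud cartridge and slide the dust cover over the filled wells

### The job

One of the three cartridges in the case on the shelf stands proud of its neighbours: press it down with the fingertips until it is fully home. Then push the case's sliding dust cover along its rails, away from the middle and all the way to its end stop over the three cartridges, and leave everything clear. Use fingertips only: do not pull up or lift out any cartridge, and leave the die, the keyring and the controller stand where they are.

Things in the scene. Friction and masses are not known exactly. Their poses are not given: they have to be found in the camera images.
- case: light wooden open-topped case fixed to the shelf (z = 0). Outside 108 (x) by 346 mm (y); rails along both long sides 6 mm thick, tops at 60 mm; end walls 56 mm high. Origin: centre of its underside. The cover slides along its own y axis. Three bays along y: a blank deck in the middle (top 44 mm high) and a silicone well block at each end, 115 mm from the middle
- filled_block: grey silicone block with three slot wells, holding the three cartridges; 94 (x) by 100 (y) by 40 mm high, fixed in the +y or -y end of the case, axes parallel to the case's. Origin: centre of its underside, 6 mm above the shelf, 115 mm from the case's centre. Wells 52.5 by 18.5 mm, long side along x, at y = -30, 0 and +30 mm, 34 mm deep
- empty_block: identical silicone block with three empty wells, in the other end of the case. Origin: centre of its underside, 6 mm above the shelf
- proud (a joint): how far the proud cartridge stands above its seated height, m: 9 to 14 mm at the start, 0 = fully home on a hard stop, 18 mm at most. It moves straight down in its well with about 5 N of friction and stays where it is left
- proud_top (a point): centre of the top face of the proud cartridge, a blue plastic slab 50 mm (x) by 16 mm (y) by 42 mm high like its neighbours; it may be in any of the three wells of the filled block. When home, its top is 54 mm above the shelf, level with the other two
- cover (a joint): position of the sliding cover along the case's y axis, m: 0 in the middle of the case, +0.115 and -0.115 are the end stops (cover centred over the block there). Starts within 6 mm of 0; about 2 N of friction plus light damping, stays where it is left
- cover_mid (a point): centre of the upper face of the grey plastic cover plate, 64 mm above the shelf. Plate 108 (case x) by 100 (case y) by 4 mm, riding on the rails, underside at 60 mm, so a proud cartridge is in its way. Across each end stands a push lip 90 (x) by 6 mm (y), rising 15 mm above the plate to 79 mm; inner lip faces are 44 mm, outer faces 50 mm from this point along case y
- cart_a: seated loose blue cartridge, 50 by 16 by 42 mm, 40 g; origin: centre of its underside, 12 mm above the shelf, on the well floor
- cart_b: the other seated loose blue cartridge, same size; origin: centre of its underside
- die: wooden die, 30 mm cube, loose, a bystander; origin: centre of its underside at the start
- keyring: flat steel keyring in the shape of a bottle opener, about 95 by 32 by 5 mm, loose, a bystander; origin: on its underside near the middle
- stand: controller stand with a black game controller on it, upright, round foot 90 mm across, 131 mm high, 140 mm wide, loose, a bystander; origin: centre of its underside
There are look-alikes about, which are no part of the job. Leave any red or yellow look-alike of the cart_a alone. Leave any red look-alike of the cart_b alone.

How it is judged:
On the way:
1. the proud cartridge is pressed fully home (value of joint proud below 0.002 m), for 0.2 s.
At the end, for the whole second after the job is handed in: The proud cartridge is home within 2 mm, the cover is centred over the filled block within 5 mm (at its end stop), and the other two cartridges still sit in their wells (value of joint proud below 0.002 m and horizontal distance between cover_mid and filled_block below 0.005 m and z of each of cart_a, cart_b in the frame of filled_block below 0.009 m and distance of each of cart_a, cart_b from where it was at the start of the episode below 0.006 m); the robot touches nothing.
It fails at once if the cover is pushed against the cartridge that still stands proud (horizontal distance between cover_mid and filled_block below 0.088 m and value of joint proud above 0.005 m).
It fails at once if the proud cartridge is pulled up (value of joint proud above 0.0165 m).
It fails at once if a seated cartridge is lifted (z of any of cart_a, cart_b in the frame of filled_block above 0.014 m).
It fails at once if the die, keyring or controller stand is moved more than 20 mm or the stand is tipped (distance of any of die, keyring, stand from where it was at the start of the episode above 0.02 m or angle between stand's own z axis and vertical above 0.3 rad).
It also fails if it takes over 42 s, if anything falls off the work surface, if the arm or the gripper's body presses on something with over 40 N, if the wrist force passes 120 N, or if a joint passes its speed limit or range.

### The arm

A 6-joint arm with a two-finger parallel gripper is mounted at the origin on the work surface. World frame = base frame: x ahead of the robot, y to its left, z up, the work surface at z = 0. Lengths are in m, angles in rad, forces in N, time in s.
With the tool pointing down it reaches from about 0.15 to 0.775 m from the base axis. Payload 6.1 kg.
Tool frame: the origin (TCP) lies on the centre line of the jaws, within the pads' length; the fingertips stand 25 mm ahead of it and the grasp point (between the pads) lies 6 mm ahead of it; z points along the fingers, y is the line along which they close (so a half turn about z gives the same grasp; the last joint's range is limited). The gripper opens to 85 mm and grips with 20 to 120 N. Pads are 22 mm wide; open, the fingers measure 114 mm over their backs; the gripper's body (76 mm by 85 mm) begins 54 mm behind the grasp point. The pads swing forward as they close: fully open they stand 13 mm farther back than shut.
Start: joints at [1.22, 0.126, -0.04, 1.405, 0, 1.571], TCP at [0.18, 0.493, 0.256] pointing down, gripper open.
Joint ranges: [-2.72, 2.72], [-0.95, 1.95], [-1.27, 1.35], [-1.78, 2.02], [-1.46, 1.47], [-3.14, 3.14]. Speed limits (rad/s): [2.39, 2.39, 3.01, 3.14, 3.14, 3.14].

### API

Orientations are given as a unit quaternion [w, x, y, z].
In Python, from cell import get_obs, capture, calibration, hand_in gives the robot as it stands.
- The arm moves only by the tool drive_tool, never from a script. Its argument "deltas" is a list of rows, each a list of 3 entries, a list of its own where there are three numbers: the shift along the world's x, y, z in m, then the turn, a rotation vector about the world's x, y, z in rad, then the opening, from 0 (shut) to 1 (fully open). A call has 1 to 20 rows; each row shifts and turns the commanded pose from where the row before left it; what a row does not reach is not made up. A row lasts 1/10 s, in which the tool goes at most 50 mm and 8.59 degrees, less where a joint would pass 70% of its speed; a pose out of reach is approached as far as the arm can. A call with a gripper value outside its range is refused whole. The fingers move at their own pace and stop on an object; the grip force is fixed at half the most. Time passes only in rows, so rows that do not move let the fingers close. It gives the time, the measured TCP pose, the force, the opening and the grip force at its end, in the units of the state.
- get_obs(): the state, without advancing time (a new reading comes with each control period).
- capture(name): name is "scene" or "top" or "wrist"; returns the picture (420x560x3 uint8, red, green, blue); there is no depth.
- calibration(name): a dict with "intrinsics" (3x3 intrinsics, pixels), "k1" (the pictures are not rectified: a ray, as slopes to the right and down, at radius r is drawn at 1 + k1 r^2 times it, then the intrinsics apply), "pose" (4x4, takes a point from camera to world coordinates); the wrist camera has in their place "T_tool_cam" (4x4, takes a point from camera to tool coordinates, whose origin is the TCP and whose axes are the flange's). Camera axes: x right, y down, z forward; pixel columns grow to the right and rows downward; lengths in m; the calibration is good to about 2 mm. A picture is of the moment at which its call begins: read the wrist's pose just before it. calibration takes no time and is no camera call.
- hand_in(): hands the job in; it is judged then, once.
The state is a dict: "time_s": time; "joint_pos": joint angles; "dq": joint speeds; "joint_efforts": joint torques, N m; "ee_pos": TCP position; "tool_rot": TCP orientation; "contact_force": force on the tool from outside, world axes, zero at the start; "wrist_torque": the same for the moment, N m; "gripper_width": opening from 0.0 (shut) to 1.0 (fully open); "finger_force": force on a finger pad.
Only numpy, scipy, OpenCV 4.12 (cv2) and the standard library are available. Lean on these libraries where they do the work, as an engineer would, in place of code of your own. Each camera call takes 0.05 s, during which the arm holds its last target. There are 200 camera calls.

## Working session

There is one attempt and no reset: what is moved stays moved. The work goes in short steps, Python scripts to look and compute and a tool call to move; the robot and the scene stay as the last step left them, time stands still between calls to the robot, and variables do not carry over. Pictures are saved under pics/ and viewed, at most 10 in all, crops included, and the job is handed in when it is done.

Besides the shell and the picture viewer there is one more tool, called after "Call:" by a JSON object that holds its "fn" and its "kwargs". drive_tool: Moves the arm, as the interface text tells. Its arguments: {"type":"object","properties":{"deltas":{"type":"array","items":{"type":"array"}}},"required":["deltas"]}

```bash
mkdir -p pics
cat > h.py <<'E'
import numpy as np, cv2
from cell import get_obs, capture, calibration, hand_in
def save(n,f):
    im=capture(n); cv2.imwrite(f,im[:,:,::-1]); return im
def cam(n):
    c=calibration(n); return np.array(c["intrinsics"]),c["k1"],np.array(c["pose"])
def to_world(n,uv,z):
    K,k1,T=cam(n)
    d=np.linalg.inv(K)@[*uv,1]; d=d[:2]; s=d.copy()
    for _ in range(30): s=d/(1+k1*(s@s))
    r=T[:3,:3]@[*s,1]; o=T[:3,3]
    return o+r*(z-o[2])/r[2]
def proj(n,P):
    K,k1,T=cam(n); p=np.linalg.inv(T)@[*P,1]; s=p[:2]/p[2]; s=s*(1+k1*(s@s)); return (K@[*s,1])[:2]
E
python3 - <<'E'
from h import *
a=save("top","pics/top.png");b=save("scene","pics/scene.png")
print(get_obs()); print(cam("top")[2],cam("scene")[2])
E
```

```text
{'time_s': 0.1, 'joint_pos': array([ 1.21998773e+00,  1.26314529e-01, -4.04918315e-02,  1.40540195e+00,
       -3.89143041e-05,  1.57082043e+00]), 'dq': array([ 0.00238466, -0.00050356,  0.00189482, -0.00025016,  0.00141627,
        0.00032209]), 'joint_efforts': array([ 1.60290016e-03, -4.36904347e+01,  3.53607130e+01,  1.36978328e-02,
       -2.86606860e-05, -1.64388319e-05]), 'ee_pos': array([0.18031711, 0.49271298, 0.25561597]), 'tool_rot': array([-1.04033038e-04,  1.74518056e-01,  9.84653720e-01, -6.98556190e-04]), 'contact_force': array([ 0.10687445,  0.52112102, -0.06133582]), 'wrist_torque': array([ 0.02467626, -0.01451505,  0.03155791]), 'finger_force': 0.0, 'gripper_width': 1.0022899890366133}
[[-0.01519582 -0.99194682  0.12574021  0.35264477]
 [-0.99987833  0.0146321  -0.00540569  0.10597892]
 [ 0.00352232 -0.12580705 -0.99204848  1.08243565]
 [ 0.          0.          0.          1.        ]] [[ 0.56269553  0.57763037 -0.59136866  1.03709526]
 [ 0.82646531 -0.37739582  0.41776487 -0.29736393]
 [ 0.01813362 -0.72382011 -0.68975041  0.69037269]
 [ 0.          0.          0.          1.        ]]
```

View pics/top.png

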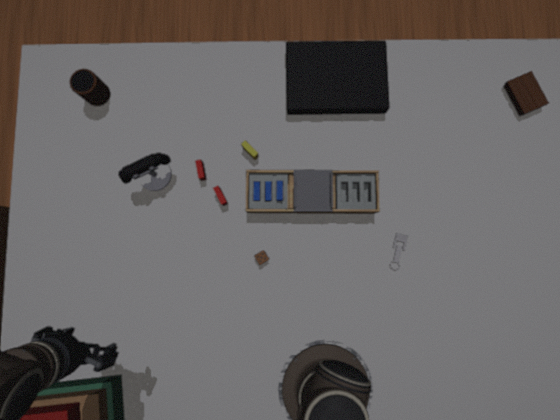

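View pics/scene.png

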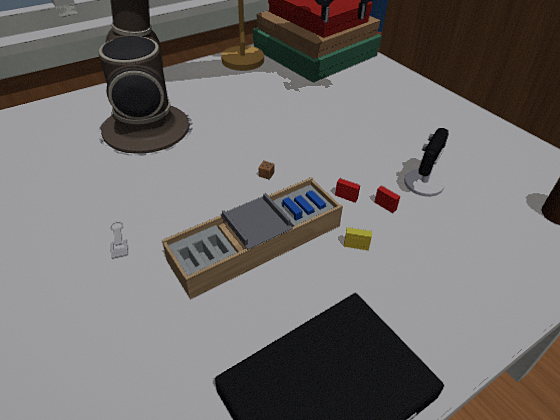

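Top view: the case spans about (246..380, 169..214), with blue cartridges at (257,191), (268,191) and (280,191) on the left, which is +y. Candidates: the three blue ones in the case. Look-alikes: red at (201,170) and (221,196), yellow at (250,150), all outside the case. The proud one looks like the cartridge next to the cover, so I'll check that in close crops.

Run:
```python
from h import *
a=cv2.imread("pics/top.png")[160:222,238:388];b=cv2.imread("pics/scene.png")[172:300,155:350]
a=cv2.resize(a,(780,322),interpolation=cv2.INTER_CUBIC)
b=cv2.resize(b[:70,100:],(380,280),interpolation=cv2.INTER_CUBIC)
o=np.zeros((602,780,3),np.uint8);o[:322]=a;o[322:,:380]=b
cv2.imwrite("pics/crop.png",cv2.convertScaleAbs(o[:600],alpha=1.5))
```

```text
(no output)
```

View pics/crop.png

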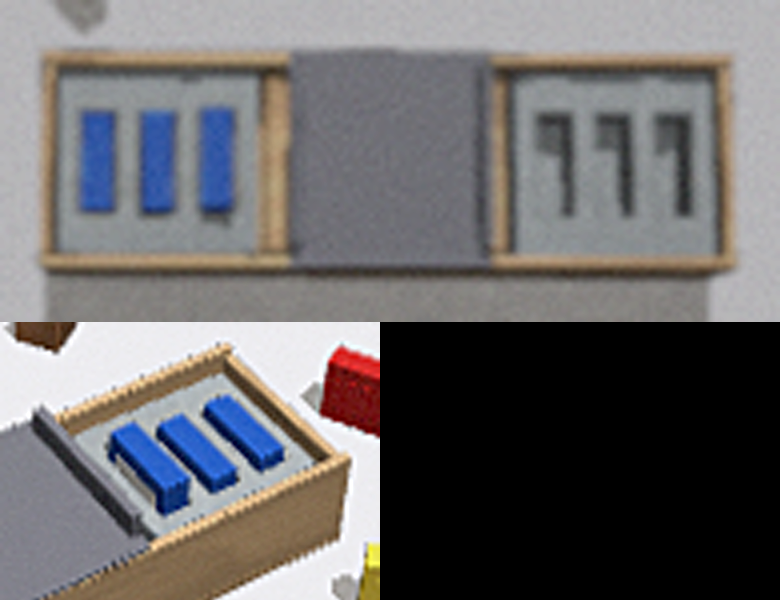

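The crops show the proud one is the cartridge nearest the cover, at about (280,190) in the top picture. Next I'll fit the case pose.

Run:
```python
from h import *
f=lambda x,y:(238+x/5.2-.4,160+y/5.2-.4)
P=[to_world("top",f(*p),.06) for p in [(42,53),(42,270),(733,55),(733,268)]]
for p in P: print(p.round(4))
c=np.mean(P,0);d=(P[0]+P[1]-P[2]-P[3])/2;print("centre",c.round(4),"yaw deg",np.degrees(np.arctan2(-d[0],d[1])),np.linalg.norm(d))
for z in(.064,): print("cover", to_world("top",f(390,160),z).round(4))
for p in [(217,158),(158,161),(97,160)]: print("cart",to_world("top",f(*p),.065).round(4),to_world("top",f(*p),.054).round(4))
```

```text
[0.5646 0.1988 0.06  ]
[0.4558 0.1991 0.06  ]
[ 0.5587 -0.1466  0.06  ]
[ 0.4517 -0.1418  0.06  ]
centre [0.5077 0.0274 0.06  ] yaw deg -0.8391145344809664 0.34320868103120683
cover [0.5075 0.0266 0.064 ]
cart [0.5096 0.1121 0.065 ] [0.5112 0.1122 0.054 ]
cart [0.5085 0.1412 0.065 ] [0.5102 0.1416 0.054 ]
cart [0.5094 0.1713 0.065 ] [0.5111 0.172  0.054 ]
```

Call:
{"fn": "drive_tool", "kwargs": {"deltas": [[[0.03,-0.0346,0],[0,0,-0.1123],0],[[0.03,-0.0346,0],[0,0,-0.1123],0],[[0.03,-0.0346,0],[0,0,-0.1123],0],[[0.03,-0.0346,0],[0,0,-0.1123],0],[[0.03,-0.0346,0],[0,0,-0.1123],0],[[0.03,-0.0346,0],[0,0,-0.1123],0],[[0.03,-0.0346,0],[0,0,-0.1123],0],[[0.03,-0.0346,0],[0,0,-0.1123],0],[[0.03,-0.0346,0],[0,0,-0.1123],0],[[0.03,-0.0346,0],[0,0,-0.1123],0],[[0.03,-0.0346,0],[0,0,-0.1123],0],[[0,0,-0.03],[0,0,0],0],[[0,0,-0.03],[0,0,0],0],[[0,0,0],[0,0,0],0],[[0,0,0],[0,0,0],0]]}}

```text
time_s: 1.6
ee_pos: [0.5099, 0.1124, 0.1963]
tool_rot: [-0.0, 0.712, 0.702, -0.001]
contact_force: [0.3, -0.9, 0.5]
gripper_width: 0.001
finger_force: 0.0
```

Run:
```python
from h import *
from scipy.spatial.transform import Rotation as R
o=get_obs();q=o["tool_rot"];Rm=R.from_quat([*q[1:],q[0]]).as_matrix();print(o["ee_pos"],Rm.round(3),o["gripper_width"],o["contact_force"])
im=save("wrist","pics/w1.png")
```

```text
[0.50992346 0.1123573  0.19630023] [[ 0.015  1.    -0.002]
 [ 1.    -0.015 -0.   ]
 [-0.    -0.002 -1.   ]] 0.0012763302027646276 [ 0.26455107 -0.93778628  0.51352094]
```

View pics/w1.png

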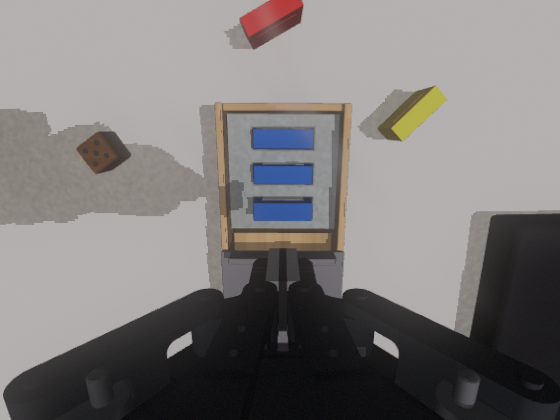

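Wrist view: the case is upright in the frame, with the near proud cartridge at (283,210) and its neighbours at (283,174) and (283,138). I'll cross-check its position.

Run:
```python
from h import *
import h
from scipy.spatial.transform import Rotation as R
o=get_obs();q=o["tool_rot"];T=np.eye(4);T[:3,:3]=R.from_quat([*q[1:],q[0]]).as_matrix();T[:3,3]=o["ee_pos"]
c=calibration("wrist");h.cam=lambda n:(np.array(c["intrinsics"]),c["k1"],T@np.array(c["T_tool_cam"]))
for uv,z in [((283,210.5),.065),((283,175),.054),((283,139),.054),((217,106),.06),((350,106),.06),((221,253),.079)]: print(to_world("w",uv,z).round(4))
```

```text
[0.511 0.113 0.065]
[0.5114 0.1412 0.054 ]
[0.5118 0.1711 0.054 ]
[0.4601 0.1974 0.06  ]
[0.5648 0.196  0.06  ]
[0.4594 0.0812 0.079 ]
```

Call:
{"fn": "drive_tool", "kwargs": {"deltas": [[[0.001,0.0005,-0.035],[0,0,0],0],[[0,0,-0.035],[0,0,0],0],[[0,0,-0.025],[0,0,0],0],[[0,0,-0.004],[0,0,0],0],[[0,0,-0.004],[0,0,0],0],[[0,0,-0.004],[0,0,0],0],[[0,0,-0.004],[0,0,0],0],[[0,0,-0.003],[0,0,0],0],[[0,0,-0.002],[0,0,0],0],[[0,0,0],[0,0,0],0],[[0,0,0],[0,0,0],0]]}}

```text
time_s: 2.75
ee_pos: [0.5124, 0.1132, 0.081]
tool_rot: [0.001, 0.712, 0.702, 0.001]
contact_force: [2.3, 1.1, 5.7]
gripper_width: 0.001
finger_force: 2.3
```

Call:
{"fn": "drive_tool", "kwargs": {"deltas": [[[0,0,-0.002],[0,0,0],0],[[0,0,-0.002],[0,0,0],0],[[0,0,0],[0,0,0],0],[[0,0,0],[0,0,0],0]]}}

```text
time_s: 3.15
ee_pos: [0.5126, 0.1132, 0.0789]
tool_rot: [0.001, 0.712, 0.702, 0.002]
contact_force: [-1.4, 0.4, 19.0]
gripper_width: -0.001
finger_force: 9.3
```

Call:
{"fn": "drive_tool", "kwargs": {"deltas": [[[0,0,-0.001],[0,0,0],0],[[0,0,0],[0,0,0],0],[[0,0,0],[0,0,0],0],[[0,0,0.015],[0,0,0],0],[[0,0,0.04],[0,0,0],0],[[-0.001,-0.04,0],[0,0,0],0],[[-0.001,-0.04,0],[0,0,0],0],[[-0.001,-0.04,0],[0,0,0],0],[[-0.001,-0.042,0],[0,0,0],0],[[0,0,0],[0,0,0],0],[[0,0,0],[0,0,0],0]]}}

```text
time_s: 4.25
ee_pos: [0.5063, -0.0499, 0.1295]
tool_rot: [-0.001, 0.713, 0.701, -0.001]
contact_force: [0.3, 0.4, -0.1]
gripper_width: -0.001
finger_force: 0.0
```

Run:
```python
from h import *
b=save("scene","pics/s2.png");w=save("wrist","pics/w2.png")
b=cv2.resize(b[172:300,155:350],(600,394),interpolation=cv2.INTER_CUBIC)
w=cv2.resize(w[:,100:460],(200,233))
o=np.zeros((394,800,3),np.uint8);o[:,:600]=b;o[:233,600:]=w
cv2.imwrite("pics/c2.png",cv2.convertScaleAbs(o[:,:,::-1],alpha=1.4))
print(get_obs()["ee_pos"],get_obs()["contact_force"])
```

```text
[ 0.50681686 -0.04851925  0.12975667] [-0.58387573  0.19806924 -0.34630054]
```

View pics/c2.png

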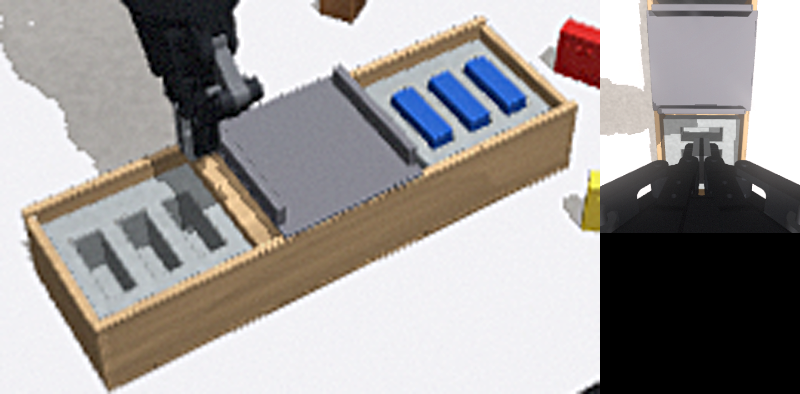

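All three cartridges are now level: their tops at about (420,115), (458,98) and (495,82) in the crop look the same height. The tool is behind the cover's -y lip, so I'll lower it and push.

Call:
{"fn": "drive_tool", "kwargs": {"deltas": [[[0.001,0,-0.02],[0,0,0],0],[[0,0,-0.018],[0,0,0],0],[[0,0,0],[0,0,0],0],[[0,0.007,0],[0,0,0],0],[[0,0.006,0],[0,0,0],0],[[0,0.008,0],[0,0,0],0],[[0,0.008,0],[0,0,0],0],[[0,0.008,0],[0,0,0],0],[[0,0.01,0],[0,0,0],0],[[0,0.01,0],[0,0,0],0],[[0,0.01,0],[0,0,0],0],[[0.001,0.01,0],[0,0,0],0],[[0,0.01,0],[0,0,0],0],[[0,0.01,0],[0,0,0],0],[[0,0.008,0],[0,0,0],0],[[0.001,0.006,0],[0,0,0],0],[[0,0.004,0],[0,0,0],0],[[0,0.004,0],[0,0,0],0],[[0,0,0],[0,0,0],0],[[0,0,0],[0,0,0],0]]}}

```text
time_s: 6.35
ee_pos: [0.5105, 0.0702, 0.0922]
tool_rot: [-0.0, 0.712, 0.702, 0.0]
contact_force: [-0.5, 0.6, -0.0]
gripper_width: 0.002
finger_force: 0.0
```

Call:
{"fn": "drive_tool", "kwargs": {"deltas": [[[0,0.003,0],[0,0,0],0],[[0,0.003,0],[0,0,0],0],[[0,0.002,0],[0,0,0],0],[[0,0.002,0],[0,0,0],0],[[0,0.001,0],[0,0,0],0],[[0,0,0],[0,0,0],0]]}}

```text
time_s: 6.95
ee_pos: [0.5106, 0.0803, 0.0923]
tool_rot: [0.001, 0.713, 0.702, -0.001]
contact_force: [1.1, -4.5, -0.7]
gripper_width: 0.005
finger_force: 2.6
```

Call:
{"fn": "drive_tool", "kwargs": {"deltas": [[[0,0.002,0],[0,0,0],0],[[0,0.002,0],[0,0,0],0],[[0,0,0],[0,0,0],0],[[0,0,0],[0,0,0],0]]}}

```text
time_s: 7.35
ee_pos: [0.5106, 0.0807, 0.0924]
tool_rot: [0.004, 0.713, 0.701, -0.003]
contact_force: [0.9, -19.8, 1.8]
gripper_width: 0.001
finger_force: 9.8
```

The cover stalled at y = 0.081 with 20 N, which matches the predicted end stop. Backing off.

Call:
{"fn": "drive_tool", "kwargs": {"deltas": [[[0,-0.008,0],[0,0,0],0],[[0,-0.015,0],[0,0,0],0],[[0,0,0.04],[0,0,0],0],[[0,-0.03,0.04],[0,0,0],0],[[0,-0.03,0.04],[0,0,0],0],[[-0.03,-0.03,0],[0,0,0],0],[[0,0,0],[0,0,0],0],[[0,0,0],[0,0,0],0]]}}

```text
time_s: 8.15
ee_pos: [0.4801, -0.0287, 0.2126]
tool_rot: [0.0, 0.713, 0.701, 0.001]
contact_force: [0.0, -0.1, -0.8]
gripper_width: -0.004
finger_force: 0.0
```

Run:
```python
from h import *
save("scene","pics/s3.png");o=get_obs();print(o["ee_pos"],o["contact_force"])
```

```text
[ 0.48032715 -0.02823275  0.21222566] [-0.44567668 -0.50664575 -0.19136184]
```

View pics/s3.png

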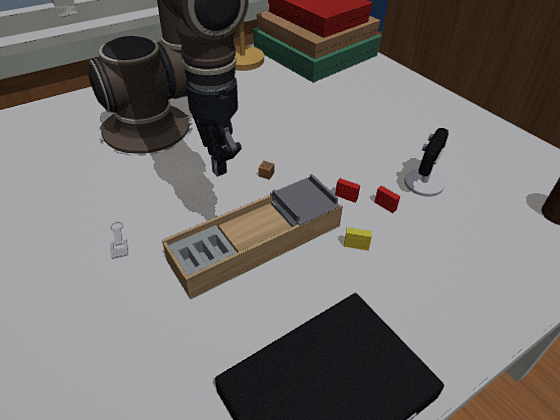

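The cover is at its end at (308,200) over the cartridges. The die, keyring and stand haven't moved, and the arm is clear.

```bash
python3 -c "
from cell import hand_in
print(hand_in())"
```

```text
the job is handed in; nothing more can be done
None
```

I pressed the proud cartridge down to its hard stop, pushed the cover to its end stop over the three cartridges, left the arm clear, and handed the job in at about 8 s; the hand-in returned no verdict.

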